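Clamp a face-shield brow bracket to its visor sheet

TASK

Stand the white printed brow bracket on the ledge of the plywood gluing jig, feet on the ledge, midway along the visor sheet, with its flat back against the sheet and its splayed ends pointing away from it. Then squeeze the spring clip off its stand and, jaws down, let it close over the middle of bracket and sheet together, so that the bracket is clamped flush to the visor and stays so when you let go. Leave the multitool and glue jar where they are.

Things in the scene. Friction and masses are not known exactly. Their poses are not given: they have to be found in the camera images.
- jig_seat (a point): Fixed gluing jig, plywood block 145 x 170 x 60 mm high; its top is the ledge. A smoke-tinted sheet 4 mm thick, 146 mm wide, rises 40 mm above it between two 48 mm high wooden cheeks (14 x 12 mm). Point: on the ledge at the foot of the sheet's face, midway. x out of that face over the ledge (108 mm deep, away from robot), y along the sheet, z up; sheet is at x -4 to 0 mm.
- bracket_mid (a point): Centre, half-way up, of the flat wall of the loose white printed bracket (about 60 g) standing on the table. Wall 8 mm thick (x), 84 long (y), 40 high (z); at each end a 60 mm piece, equally thick and high, splays to +x at 55 degrees from the wall; overall 155 x 55 mm. -x is the flat back. Pushed above mid-height it may tip. In place it is 4 mm out (x) from jig_seat and 20 mm above it.
- stand_top (a point): Middle of the top edge of the fixed clip stand: plywood board 12 mm thick (x), 110 mm long (y), upright on a 90 x 130 x 12 mm wooden foot; top edge 80 mm above the table.
- clip_pivot (a point): Pivot of the loose dark steel spring clip (80 g), like a big clothes peg, parked on the stand's board, pivot 10 mm above its edge. x: jaws and levers part along it; y: pivot pin; z: up to the levers. Two flat levers 24 mm wide reach 47 mm (squeezed: 52 mm) above the pivot; parked they lean out, 55 mm over the tips, 28 mm at the roots. Axes are one half's: it tilts half the jaw angle.
- clip_mouth (a point): Point between the clip's rubber jaw pads, 35 mm below the pivot in the same axes. Pads 22 mm wide (y), 14 mm high, 28 to 42 mm below the pivot. The pivot pin is 10 mm thick: an edge in the mouth can come no higher than 5 mm below the pivot.
- clip_jaw (a joint): Jaw angle, rad: 0 with pads 12 mm apart (on the stand; also on bracket plus sheet), 0.54 at the stop when the levers' upper 30 mm are squeezed fully (they then stand parallel, 28 mm over the outside, held firmly; pads 27 to 34 mm apart), -0.3 closed on nothing. Spring: about 8 N at the pads at 0; about 13 N at the lever ends to reach the stop.
- multitool: Bystander: folded steel multitool, 100 x 26 x 18 mm, lying on the table; origin under its centre.
- glue: Bystander: jar of adhesive, 44 mm across, 70 mm high; origin under its centre.
There are look-alikes about, which are no part of the job. Leave any blue or yellow look-alike of the part that bears bracket_mid alone. Of the things that look like the part that bears clip_pivot, the larger one is meant.

How it is judged:
On the way, in this order (a step that is already met when the one before it is completed fails the run):
1. the bracket stands on the ledge with its back against (within 10 mm of) the visor sheet, about midway along it, let go (x of bracket_mid in the frame of jig_seat between 0.001 and 0.014 m and y of bracket_mid in the frame of jig_seat between -0.016 and 0.016 m and z of bracket_mid in the frame of jig_seat between 0.016 and 0.024 m and angle between bracket_mid's own z axis and vertical below 0.1 rad and contact force between the fingers and bracket below 0.1 N), for 0.2 s.
2. the clip is over the middle of bracket and sheet with its jaws squeezed open (x of clip_pivot in the frame of jig_seat between -0.006 and 0.014 m and y of clip_pivot in the frame of jig_seat between -0.022 and 0.022 m and value of joint clip_jaw above 0.1 rad), for 0.1 s.
At the end, for the whole second after the job is handed in: Bracket upright on the ledge, back within 3.5 mm of the sheet and square to it (0.1 rad), centred within 16 mm; clip closed on both (jaw angle 0 +-0.1 rad, over 2 N on each), upright (0.2 rad), within 22 mm of the middle, pads centred 4-40 mm above the ledge; all at rest (x of bracket_mid in the frame of jig_seat between 0.001 and 0.0075 m and y of bracket_mid in the frame of jig_seat between -0.016 and 0.016 m and z of bracket_mid in the frame of jig_seat between 0.016 and 0.024 m and angle between bracket_mid's own z axis and vertical below 0.1 rad and angle between the x axis of bracket_mid and the x axis of jig_seat, either way round below 0.1 rad and x of clip_pivot in the frame of jig_seat between -0.006 and 0.014 m and y of clip_pivot in the frame of jig_seat between -0.022 and 0.022 m and z of clip_mouth in the frame of jig_seat between 0.004 and 0.04 m and angle between clip_pivot's own z axis and vertical below 0.2 rad and value of joint clip_jaw between -0.1 and 0.1 rad and contact force between clip and bracket above 2 N and contact force between clip and jig above 2 N and linear speed of each of clip, bracket below 0.01 m/s); the robot touches nothing.
It fails at once if a bystander (multitool, glue jar) is moved by more than 30 mm or the jar is tipped (distance of any of multitool, glue from where it was at the start of the episode above 0.03 m or angle between glue's own z axis and vertical above 0.5 rad).
It also fails if it takes over 61 s, if anything falls off the work surface, if the arm or the gripper's body presses on something with over 40 N, if the wrist force passes 120 N, or if a joint passes its speed limit or range.

ROBOT

A 6-joint arm with a two-finger parallel gripper is mounted at the origin on the work surface. World frame = base frame: x ahead of the robot, y to its left, z up, the work surface at z = 0. Lengths are in m, angles in rad, forces in N, time in s.
With the tool pointing down it reaches from about 0.375 to 0.975 m from the base axis. Payload 3.8 kg.
Tool frame: the origin (TCP) lies where the fingers leave the gripper's body, on its centre line; the fingertips stand 73 mm ahead of it and the grasp point (between the pads) lies 54 mm ahead of it; z points along the fingers, y is the line along which they close (so a half turn about z gives the same grasp; the last joint's range is limited). The gripper opens to 85 mm and grips with 20 to 120 N. Pads are 22 mm wide; open, the fingers measure 114 mm over their backs; the gripper's body (76 mm by 85 mm) begins 54 mm behind the grasp point. The pads swing forward as they close: fully open they stand 13 mm farther back than shut.
Start: joints at [1.154, 0.264, 1.604, -0, 1.274, -0.037], TCP at [0.25, 0.627, 0.304] pointing down, gripper open.
Joint ranges: [-2.63, 2.63], [-0.94, 2.18], [0.31, 2.57], [-1.31, 4.45], [0, 2.66], [-2.55, 2.55]. Speed limits (rad/s): [2.57, 2.57, 3.14, 3.14, 3.14, 3.14].

INTERFACE

Orientations are given as a rotation vector (axis times angle).
In Python, from workcell import read_state, viewer, bot gives the robot as it stands.
- The arm moves only by the tool jog_arm, never from a script. Its argument "increments" is a list that holds one entry, the list of rows, each a list of 7 numbers: the shift along the tool's x, y, z in units of 30 mm (1.0 is 30 mm), then the turn, a rotation vector about the tool's x, y, z in units of 6 degrees (1.0 is 6 degrees), then the opening, from -1 (shut) to 1 (fully open). A call has exactly 5 rows; each row shifts and turns the commanded pose from where the row before left it, along the tool's axes as they then stand; what a row does not reach is not made up. A row lasts 1/12 s, in which the tool goes at most 41.7 mm and 7.16 degrees, less where a joint would pass 70% of its speed; a pose out of reach is approached as far as the arm can. A call is refused whole if a number of a shift passes 1 or a number of a turn 1, either way. A call with a gripper value outside its range is refused whole. The fingers move at their own pace and stop on an object; "force" is the grip in N (left out, the last holds). Time passes only in rows, so rows that do not move let the fingers close, or fill a call up. It gives the time, the measured TCP pose, the force, the opening and the grip force at its end, in the units of the state.
- read_state(): the state, without advancing time (a new reading comes with each control period).
- viewer.read_camera(name): name is "scene" or "top" or "wrist"; returns (picture, depth): 384x512x3 uint8, blue, green, red; 384x512 float32, m along the optical axis (not along the pixel's ray), 0 where there is no reading.
- viewer.camera_params(name): a dict with "fx", "fy", "cx", "cy" (pixels), "R" (3x3) and "t" (3): a world point X has camera coordinates R X + t; the wrist camera has in their place "hand_eye" (4x4, takes a point from camera to tool coordinates, whose origin is the TCP and whose axes are the flange's). Camera axes: x right, y down, z forward; pixel columns grow to the right and rows downward; lengths in m; the calibration is good to about 2 mm. The wrist camera is an equidistant fisheye: a pixel r from the principal point sees the ray r / f radians off the axis. A picture is of the moment at which its call begins: read the wrist's pose just before it. camera_params takes no time and is no camera call.
- bot.finish_job(): hands the job in; it is judged then, once.
The state is a dict: "time": time; "q": joint angles; "joint_vel": joint speeds; "joint_torque": joint torques, N m; "tool_pos": TCP position; "tcp_rot": TCP orientation; "wrist_force": force on the tool from outside, world axes, zero at the start; "torque": the same for the moment, N m; "width": opening from 0.0 (shut) to 1.0 (fully open); "grip_force": force on a finger pad.
Only numpy, scipy, OpenCV 4.12 (cv2) and the standard library are available. Lean on these libraries where they do the work, as an engineer would, in place of code of your own. Each camera call takes 0.05 s, during which the arm holds its last target. There are 200 camera calls.

## Working session

There is one attempt and no reset: what is moved stays moved. The work goes in short steps, Python scripts to look and compute and a tool call to move; the robot and the scene stay as the last step left them, time stands still between calls to the robot, and variables do not carry over. Pictures are saved under pics/ and viewed, at most 10 in all, crops included, and the job is handed in when it is done.

Besides the shell and the picture viewer there is one more tool, called as name([rows], argument=value, ...), one row to a line, values as JSON. jog_arm: Moves the arm, as the interface text tells. Its arguments: {"type":"object","properties":{"increments":{"type":"array","items":{"type":"array","items":{"type":"array","items":{"type":"number"}}}},"force":{"type":"number"}},"required":["increments"]}

```bash
ls; mkdir -p pics
python3 - <<'E'
from workcell import read_state, viewer
import cv2,numpy as np
s=read_state();print(s)
for n in("scene","top"):
    p,d=viewer.read_camera(n);c=viewer.camera_params(n);print(n,c)
    cv2.imwrite(f"pics/{n}0.png",p);np.savez(f"{n}0.npz",p=p,d=d,K=[c["fx"],c["fy"],c["cx"],c["cy"]],R=c["R"],t=c["t"])
print(viewer.camera_params("wrist"))
a=cv2.imread("pics/scene0.png");b=cv2.imread("pics/top0.png")
cv2.imwrite("pics/both.png",np.vstack([a,b])[:, :])
E
```

```text
pics
{'time': 0.0, 'q': array([ 1.15409363e+00,  2.64754360e-01,  1.60540384e+00,  5.08217799e-06,
        1.27369670e+00, -3.69052853e-02]), 'joint_vel': array([-0.00082511, -0.00214379,  0.00073317, -0.00032671,  0.00157887,
       -0.0003807 ]), 'joint_torque': array([-1.57053215e-03, -5.15110874e+01, -3.67310321e+01,  7.04647869e-05,
        1.30487923e-02, -3.57831141e-05]), 'tool_pos': array([0.25001279, 0.62636618, 0.30254492]), 'tcp_rot': array([-0.59291025, -3.08461086,  0.00346024]), 'wrist_force': array([-0.204076  , -0.33971985, -0.2819905 ]), 'torque': array([-0.039706  ,  0.00274397, -0.03281025]), 'grip_force': 0.0, 'width': 0.9947322727718828}
scene {'fx': 353.379825837116, 'fy': 353.379825837116, 'cx': 256.9749253837867, 'cy': 190.11766470931434, 'R': array([[ 8.35482279e-01,  5.49516985e-01, -6.66286191e-04],
       [ 3.61182940e-01, -5.50053334e-01, -7.52986198e-01],
       [-4.14145198e-01,  6.28865973e-01, -6.58035973e-01]]), 't': array([-0.44589583, -0.12933667,  1.38601931])}
top {'fx': 478.1488381551387, 'fy': 478.1488381551387, 'cx': 264.17938909609154, 'cy': 198.1378695605495, 'R': array([[ 0.0132913 , -0.99981751,  0.01372207],
       [-0.98085045, -0.01570349, -0.19412828],
       [ 0.19430834, -0.01087908, -0.98088017]]), 't': array([0.01520928, 0.54613339, 1.46787165])}
{'fx': 297.3186396354542, 'fy': 297.3186396354542, 'cx': 250.49787977278172, 'cy': 186.77102014474733, 'hand_eye': array([[ 9.52319663e-04, -9.55454562e-01, -2.95136702e-01,
         7.57084253e-02],
       [ 9.99999344e-01,  1.09780885e-03, -3.27263380e-04,
        -6.87506199e-04],
       [ 6.36688972e-04, -2.95136196e-01,  9.55454981e-01,
        -6.98563655e-02],
       [ 0.00000000e+00,  0.00000000e+00,  0.00000000e+00,
         1.00000000e+00]])}
```

View pics/scene0.png

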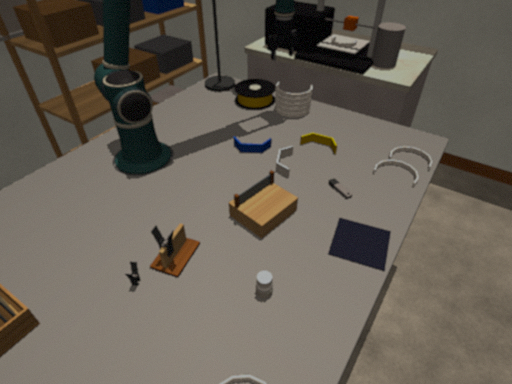

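View pics/top0.png

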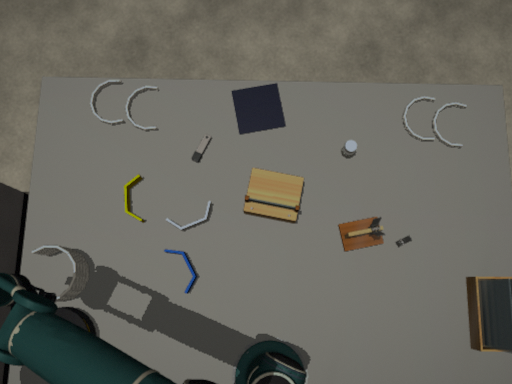

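Candidates, by top-camera pixel:
- **Bracket:** white at (190,217), blue at (185,268), yellow at (133,198). I choose the white one, which has a straight wall with two splayed ends. The white rings are round, so they are not it.
- **Clip:** the one on the stand at (375,230), and a small loose one at (403,240). I choose the larger one, on the stand.
- **Bystanders:** multitool at (202,148), glue jar at (350,148).

```bash
cat > h.py <<'E'
import numpy as np,cv2
from scipy.spatial.transform import Rotation as Ro
def cloud(n):
    z=np.load(n+"0.npz");p,d,K,R,t=[z[k] for k in("p","d","K","R","t")]
    v,u=np.mgrid[:384,:512];c=np.stack([(u-K[2])/K[0]*d,(v-K[3])/K[1]*d,d],-1)
    return p,d,(c-t)@R
def rect(P):
    c,s,a=cv2.minAreaRect((P[:,:2]*1000).astype(np.float32));return np.round(c,1),np.round(s,1),round(a,1)
E
python3 - <<'E'
from h import *
p,d,W=cloud("top");z=W[...,2]
def box(u0,u1,v0,v1,zl,zh):
    m=np.zeros(z.shape,bool);m[v0:v1,u0:u1]=1;return m&(d>0)&(z>zl)&(z<zh)
print("table",np.median(z[300:320,330:400]))
for n,b in dict(bracket=(160,220,195,235,.02,.06),jig=(235,310,160,225,.05,.07),cheek=(235,310,160,225,.09,.125),sheet=(235,310,160,225,.075,.125),board=(335,390,210,250,.07,.088),foot=(335,390,210,255,.006,.02),clip=(335,395,205,250,.095,.16),multi=(190,215,130,165,.01,.03),glue=(335,365,135,160,.05,.09),small=(394,415,230,250,.004,.06)).items():
    m=box(*b);P=W[m];print(n,len(P),P[:,2].mean().round(4) if len(P) else '',rect(P) if len(P)>3 else '')
    if n in("cheek","clip"): print(np.round(P[::max(1,len(P)//25)]*1000).astype(int).tolist())
a=cv2.resize(p[190:245,155:225],None,fx=6,fy=6,interpolation=2);b=cv2.resize(p[200:255,330:420],None,fx=6,fy=6,interpolation=2);c=cv2.resize(p[160:225,235:310],None,fx=6,fy=6,interpolation=2)[:330]
q=cv2.resize(cv2.imread("pics/scene0.png")[200:290,115:205],(330,330),interpolation=2)
T=np.hstack([a,c[:, :375]]);B=np.hstack([b,q]);w=min(T.shape[1],B.shape[1],800)
cv2.imwrite("pics/crop1.png",cv2.resize(np.vstack([T[:,:w],B[:,:w]]),None,fx=.9,fy=.9))
E
```

```text
table -0.00014997596750684645
bracket 204 0.0371 (array([483.5, 255.1]), array([ 52.3, 152.9]), 23.3)
jig 2215 0.0597 (array([559.2,  -7.1]), array([170.3, 147.1]), 79.6)
cheek 124 0.1013 (array([520.7,  -0. ]), array([169.4,  13.9]), 79.7)
[[540, 83, 112], [538, 83, 105], [534, 82, 111], [536, 70, 103], [532, 76, 108], [534, 64, 97], [534, 52, 100], [529, 73, 106], [530, 52, 99], [530, 40, 102], [527, 36, 101], [526, 24, 107], [524, 24, 105], [526, 12, 95], [522, 12, 96], [520, 0, 107], [521, -13, 103], [519, -13, 97], [520, -25, 97], [516, -19, 98], [515, -31, 103], [516, -44, 99], [512, -44, 103], [513, -56, 102], [513, -80, 104], [511, -56, 95], [511, -68, 99], [510, -80, 105], [507, -74, 103], [503, -71, 106], [503, -72, 90]]
sheet 178 0.0956 (array([520.7,  -0. ]), array([169.4,  13.9]), 79.7)
board 121 0.0791 (array([ 440.8, -292.7]), array([ 26.5, 110.5]), 19.7)
foot 840 0.0118 (array([ 447.8, -299.1]), array([168.3, 142.7]), 87.7)
clip 96 0.1162 (array([ 448.2, -320.2]), array([53.4, 23.9]), 12.4)
[[474, -314, 137], [476, -325, 130], [471, -308, 138], [472, -317, 134], [469, -304, 128], [469, -312, 133], [471, -324, 119], [467, -308, 123], [467, -317, 124], [464, -305, 121], [466, -316, 114], [467, -327, 108], [464, -312, 105], [465, -323, 99], [461, -309, 103], [462, -323, 99], [459, -327, 96], [452, -326, 99], [449, -316, 99], [449, -329, 98], [446, -316, 98], [440, -331, 99], [434, -316, 96], [432, -324, 115], [432, -332, 119], [430, -314, 105], [428, -318, 124], [428, -327, 127], [427, -334, 136], [424, -314, 130], [423, -321, 139], [423, -330, 138]]
multi 210 0.0165 (array([723.3, 238.2]), array([35.3, 99.7]), 65.3)
glue 127 0.069 (array([ 718.4, -254.4]), array([37.4, 40.6]), 46.2)
small 102 0.0272 (array([ 426. , -432.4]), array([61.5, 68.3]), 0.9)
```

View pics/crop1.png

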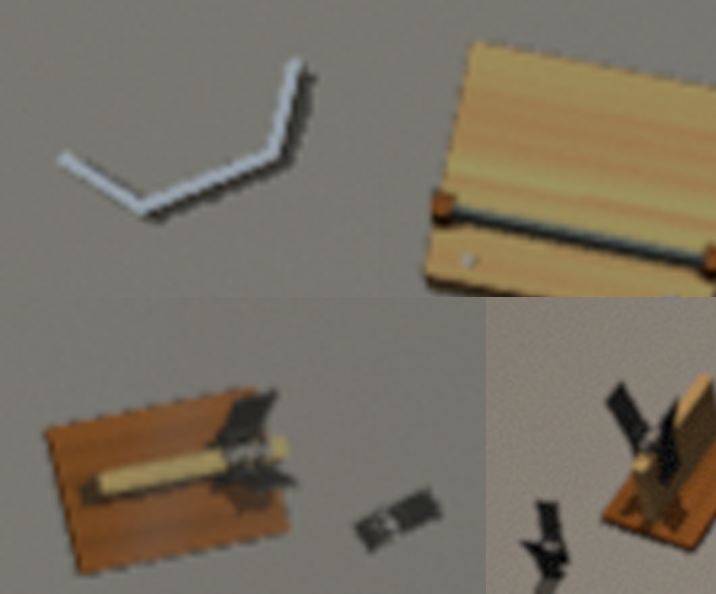

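The crop confirms both choices. The white bracket is three straight pieces, with its back towards the robot. The larger clip sits on the stand, the small one lies loose to its right, and the tinted sheet stands between the two cheeks.

```bash
cat >> h.py <<'E'
from workcell import read_state, viewer
def pose():
    s=read_state();return np.array(s["tool_pos"]),Ro.from_rotvec(s["tcp_rot"]),s
def plan(pos,yaw,grip,n,start=None,tilt=None):
    """rows to bring TCP to pos (m), tool vertical, tool y at yaw deg, in n rows"""
    p,R=start if start else pose()[:2]
    y=np.radians(yaw);Y=np.array([np.cos(y),np.sin(y),0]);Z=np.array([0,0,-1.]);
    T=Ro.from_matrix(np.stack([np.cross(Y,Z),Y,Z],1))
    p0=p.copy();rv=(R.inv()*T).as_rotvec();R0=R;rows=[];mx=0
    for i in range(1,n+1):
        g=p0+(np.array(pos)-p0)*i/n; G=R0*Ro.from_rotvec(rv*i/n)
        s=np.round(R.inv().apply(g-p)/.03,2);t=np.round(np.degrees((R.inv()*G).as_rotvec())/6,2)
        mx=max(mx,abs(s).max(),abs(t).max())
        p=p+R.apply(s*.03);R=R*Ro.from_rotvec(np.radians(t*6));rows.append([*(s+0.),*(t+0.),grip])
    print("max",mx)
    for k in range(0,n,5):print(str([[float(x) for x in r] for r in rows[k:k+5]]).replace(" ",""))
    return p,R
def wcloud(name):
    p,R,_=pose();im,d=viewer.read_camera("wrist");c=viewer.camera_params("wrist");H=np.array(c["hand_eye"])
    v,u=np.mgrid[:384,:512];x=(u-c["cx"])/c["fx"];y=(v-c["cy"])/c["fy"];r=np.hypot(x,y)+1e-9
    k=np.tan(np.minimum(r,1.5))/r*d
    C=np.stack([x*k,y*k,d],-1)@H[:3,:3].T+H[:3,3]
    W=R.apply(C.reshape(-1,3)).reshape(C.shape)+p
    cv2.imwrite(f"pics/{name}.png",im);np.savez(name+".npz",im=im,d=d,W=W);return im,d,W
E
python3 -c "
from h import *
plan([.462,.246,.22],23.3,1,15)"
```

```text
max 0.97
[[-0.75,-0.61,0.18,0.0,0.0,0.5,1.0],[-0.78,-0.57,0.19,0.0,0.0,0.5,1.0],[-0.81,-0.53,0.18,0.0,0.0,0.5,1.0],[-0.84,-0.48,0.19,0.0,0.0,0.5,1.0],[-0.86,-0.44,0.18,-0.01,0.0,0.5,1.0]]
[[-0.89,-0.4,0.19,0.0,0.0,0.5,1.0],[-0.9,-0.35,0.18,0.0,0.0,0.5,1.0],[-0.92,-0.3,0.19,0.0,0.0,0.49,1.0],[-0.93,-0.25,0.18,0.0,0.0,0.5,1.0],[-0.95,-0.21,0.19,0.0,0.0,0.5,1.0]]
[[-0.95,-0.15,0.18,0.0,0.01,0.5,1.0],[-0.96,-0.1,0.19,0.0,0.0,0.5,1.0],[-0.97,-0.06,0.18,-0.01,0.0,0.5,1.0],[-0.97,0.0,0.18,0.0,0.0,0.5,1.0],[-0.97,0.05,0.19,0.0,0.0,0.5,1.0]]
```

jog_arm([
  [[-0.75,-0.61,0.18,0,0,0.5,1],[-0.78,-0.57,0.19,0,0,0.5,1],[-0.81,-0.53,0.18,0,0,0.5,1],[-0.84,-0.48,0.19,0,0,0.5,1],[-0.86,-0.44,0.18,0,0,0.5,1]],
], force=40)

```text
time: 0.52
tool_pos: [0.3211, 0.4988, 0.2753]
tcp_rot: [-0.994, -2.98, 0.002]
wrist_force: [1.3, 0.4, 0.4]
width: 1.0
grip_force: 0.0
```

jog_arm([
  [[-0.89,-0.4,0.19,0,0,0.5,1],[-0.9,-0.35,0.18,0,0,0.5,1],[-0.92,-0.3,0.19,0,0,0.5,1],[-0.93,-0.25,0.18,0,0,0.5,1],[-0.95,-0.21,0.19,0,0,0.5,1]],
])

```text
time: 0.93
tool_pos: [0.3917, 0.3717, 0.2477]
tcp_rot: [-1.375, -2.825, 0.001]
wrist_force: [0.4, 0.4, 0.3]
width: 0.996
grip_force: 0.0
```

jog_arm([
  [[-0.95,-0.15,0.18,0,0,0.5,1],[-0.96,-0.1,0.19,0,0,0.5,1],[-0.97,-0.06,0.18,0,0,0.5,1],[-0.97,0,0.18,0,0,0.5,1],[-0.97,0.05,0.19,0,0,0.5,1]],
])

```text
time: 1.35
tool_pos: [0.4624, 0.2449, 0.2202]
tcp_rot: [-1.732, -2.621, 0.001]
wrist_force: [0.6, -0.3, 0.7]
width: 1.002
grip_force: 0.0
```

jog_arm([
  [[0,0,0,0,0,0,1],[0,0,0,0,0,0,1],[0,0,0,0,0,0,1],[0,0,0,0,0,0,1],[0,0,0,0,0,0,1]],
])

```text
time: 1.77
tool_pos: [0.4618, 0.2473, 0.221]
tcp_rot: [-1.726, -2.625, -0.001]
wrist_force: [-0.8, -0.5, 0.5]
width: 0.998
grip_force: 0.0
```

```bash
cat >> h.py <<'E'
def yaw():
    p,R,s=pose();Y=R.apply([0,1,0]);print("tcp",p.round(4),"yaw",np.degrees(np.arctan2(Y[1],Y[0])).round(2),"z",R.apply([0,0,1]).round(3),"t",s["time"],"w",round(s["width"],3),"F",s["wrist_force"].round(1),"g",round(s["grip_force"],1))
def wallfit(W,z0,z1,c,r):
    m=(W[...,2]>z0)&(W[...,2]<z1)&(np.hypot(W[...,0]-c[0],W[...,1]-c[1])<r)
    P=W[m];print(len(P),rect(P));return P
E
python3 - <<'E'
from h import *
yaw();im,d,W=wcloud("w1");P=wallfit(W,.025,.06,(.48,.25),.11);print(P.mean(0))
c,s,a=cv2.minAreaRect((P[:,:2]*1000).astype(np.float32))
# wall points near the back edge
for y in (23.3,):
    x=np.array([np.cos(np.radians(y)),np.sin(np.radians(y))]);q=np.array([-x[1],x[0]])
    L=(P[:,:2]-[.462,.246])@np.c_[x,q]*1000
    m=abs(L[:,1])<30;print("fit",np.polyfit(L[m,1],L[m,0],1),L[m,0].min(),L[m,0].max(),"y range",L[:,1].min(),L[:,1].max(),"x",L[:,0].max())
print("zmax",np.percentile(P[:,2],[50,90]))
E
```

```text
tcp [0.4618 0.2473 0.221 ] yaw 23.34 z [ 0.  0. -1.] t 1.7667 w 0.998 F [-0.8 -0.5  0.5] g 0.0
2238 (array([453.9, 245. ]), array([121.1, 153.3]), 24.1)
[0.47542424 0.25824332 0.03853802]
fit [-0.00724964  3.59149122] -0.011609557554626731 7.4263459729344525 y range -73.62304557323 79.6514589364076 x 53.68431725252371
zmax [0.03960266 0.04056629]
```

View pics/w1.png

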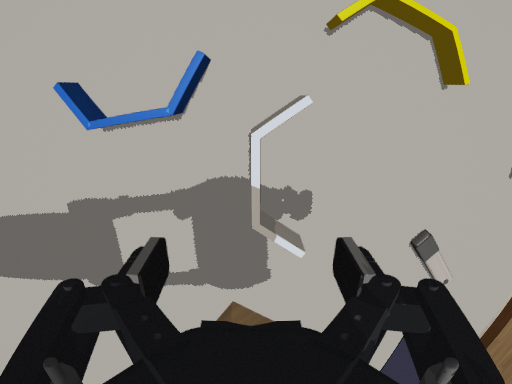

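The wrist view shows the white bracket's wall at about (255,180), blue at (130,120) and yellow at (400,30). I'll go down onto the wall.

```bash
python3 -c "
from h import *
plan([.4641,.2502,.078],23.7,1,5)"
```

```text
max 0.96
[[0.01,0.02,0.95,0.0,0.0,-0.01,1.0],[0.01,0.02,0.96,0.0,0.0,-0.01,1.0],[0.01,0.02,0.95,0.0,0.0,-0.02,1.0],[0.02,0.02,0.95,0.0,0.0,-0.01,1.0],[0.01,0.03,0.96,0.0,0.0,-0.01,1.0]]
```

jog_arm([
  [[0.01,0.02,0.95,0,0,-0.01,1],[0.01,0.02,0.96,0,0,-0.01,1],[0.01,0.02,0.95,0,0,-0.02,1],[0.02,0.02,0.95,0,0,-0.01,1],[0.01,0.03,0.96,0,0,-0.01,1]],
])

```text
time: 2.23
tool_pos: [0.4644, 0.2503, 0.077]
tcp_rot: [1.718, 2.63, 0.002]
wrist_force: [0.1, -0.0, 0.2]
width: 1.002
grip_force: 0.0
```

jog_arm([
  [[0,0,0,0,0,0,0.2],[0,0,0,0,0,0,0],[0,0,0,0,0,0,-0.3],[0,0,0,0,0,0,-0.6],[0,0,0,0,0,0,-1]],
], force=40)

```text
time: 2.65
tool_pos: [0.466, 0.2502, 0.08]
tcp_rot: [1.719, 2.627, 0.006]
wrist_force: [-0.2, -0.9, -0.0]
width: 0.3
grip_force: 0.0
```

jog_arm([
  [[0,0,0,0,0,0,-1],[0,0,0,0,0,0,-1],[0,0,0,0,0,0,-1],[0,0,0,0,0,0,-1],[0,0,0,0,0,0,-1]],
])

```text
time: 3.07
tool_pos: [0.4657, 0.2499, 0.0795]
tcp_rot: [1.72, 2.627, 0.004]
wrist_force: [-0.4, 0.7, 6.1]
width: 0.089
grip_force: 40.0
```

```bash
python3 -c "
from h import *
yaw()"
```

```text
tcp [0.4657 0.2499 0.0795] yaw 23.59 z [ 0.003  0.001 -1.   ] t 3.0667 w 0.089 F [-0.4  0.7  6.1] g 40.0
```

```bash
python3 -c "
from h import *
a=plan([.4655,.25,.22],23.6,-1,5)
plan([.553,-.0065,.22],-10.4,-1,10,a)"
```

```text
max 0.94
[[0.0,0.0,-0.94,0.01,0.0,0.0,-1.0],[0.0,0.0,-0.93,0.0,0.0,0.0,-1.0],[0.0,0.0,-0.94,0.01,0.0,0.0,-1.0],[0.01,0.0,-0.94,0.0,0.0,0.0,-1.0],[0.0,0.0,-0.93,0.01,0.0,0.0,-1.0]]
max 0.91
[[-0.9,-0.07,0.0,0.0,0.0,0.57,-1.0],[-0.9,-0.02,0.0,0.0,0.0,0.56,-1.0],[-0.91,0.03,0.0,0.0,0.0,0.57,-1.0],[-0.9,0.08,0.0,0.0,0.0,0.57,-1.0],[-0.89,0.14,0.0,0.0,0.0,0.56,-1.0]]
[[-0.88,0.2,0.0,0.0,0.0,0.57,-1.0],[-0.87,0.24,0.0,0.0,0.0,0.57,-1.0],[-0.86,0.3,0.0,0.0,0.0,0.56,-1.0],[-0.83,0.34,0.0,0.0,0.0,0.57,-1.0],[-0.81,0.39,-0.01,0.0,0.0,0.56,-1.0]]
```

jog_arm([
  [[0,0,-0.94,0.01,0,0,-1],[0,0,-0.94,0.01,0,0,-1],[0,0,-0.94,0,0,0,-1],[0,0,-0.94,0,0,0,-1],[0,0,-0.93,0.01,0,0,-1]],
])

```text
time: 3.48
tool_pos: [0.4644, 0.2491, 0.22]
tcp_rot: [-1.72, -2.627, 0.004]
wrist_force: [0.1, -0.1, -0.3]
width: 0.09
grip_force: 39.0
```

jog_arm([
  [[-0.9,-0.07,0,0,0,0.57,-1],[-0.9,-0.02,0,0,0,0.56,-1],[-0.91,0.03,0,0,0,0.57,-1],[-0.9,0.08,0,0,0,0.57,-1],[-0.89,0.14,0,0,0,0.56,-1]],
])

```text
time: 3.9
tool_pos: [0.5084, 0.1199, 0.2188]
tcp_rot: [-2.092, -2.342, 0.004]
wrist_force: [0.0, 0.1, -0.4]
width: 0.085
grip_force: 39.2
```

jog_arm([
  [[-0.88,0.2,0,0,0,0.57,-1],[-0.87,0.24,0,0,0,0.57,-1],[-0.86,0.3,0,0,0,0.56,-1],[-0.83,0.34,0,0,0,0.57,-1],[-0.81,0.39,0,0,0,0.56,-1]],
])

```text
time: 4.32
tool_pos: [0.5523, -0.0083, 0.2187]
tcp_rot: [-2.416, -2.007, 0.004]
wrist_force: [1.2, 0.3, -1.4]
width: 0.086
grip_force: 39.1
```

jog_arm([
  [[0,0,0,0,0,0,-1],[0,0,0,0,0,0,-1],[0,0,0,0,0,0,-1],[0,0,0,0,0,0,-1],[0,0,0,0,0,0,-1]],
])

```text
time: 4.73
tool_pos: [0.5519, -0.006, 0.2184]
tcp_rot: [-2.41, -2.013, 0.005]
wrist_force: [-0.4, -0.1, -1.8]
width: 0.088
grip_force: 39.2
```

```bash
cat >> h.py <<'E'
J=np.array([.5235,-.0005]);JY=np.radians(-10.4);JX=np.array([np.cos(JY),np.sin(JY)]);JV=np.array([-JX[1],JX[0]])
def jl(P): return (P[...,:2]-J)@np.c_[JX,JV]*1000
def w(x,y): return J+(x*JX+y*JV)/1000
E
python3 - <<'E'
from h import *
yaw();im,d,W=wcloud("w2");L=jl(W);z=W[...,2]*1000
ok=(d>0)
led=ok&(abs(z-60)<4)&(abs(L[...,0]-35)<95)&(abs(L[...,1])<110);print("ledge",led.sum(),rect(W[led]),np.median(z[led]))
for n,m in dict(sheet=(z>85)&(z<106)&(abs(L[...,0])<20)&(abs(L[...,1])<60),cheek=(z>103)&(z<115)&(abs(L[...,0])<25)&(abs(L[...,1])<95)).items():
    m=m&ok;A=L[m];print(n,len(A));
    if len(A)>5:print(np.percentile(A,[1,10,50,90,99],axis=0).round(1).T.tolist(),np.polyfit(A[:,1],A[:,0],1))
b=ok&(z>140)&(z<240)&(np.abs(L[...,0]-50)<60)&(im.min(2)>110);A=L[b];print("bracket",len(A),np.percentile(z[b],[5,50,95]) if len(A) else '',A.min(0) if len(A) else'',A.max(0) if len(A) else '')
E
```

```text
tcp [ 0.5519 -0.006   0.2184] yaw -10.28 z [-0.003 -0.001 -1.   ] t 4.7333 w 0.088 F [-0.4 -0.1 -1.8] g 39.2
ledge 21820 (array([559.8,  -4.4]), array([169.5, 145.6]), 79.8) 59.856286194253585
sheet 1166
[[-3.1, -2.4, -0.1, 1.1, 1.5], [-38.7, -25.0, 16.3, 51.9, 59.0]] [ 0.00177653 -0.4048712 ]
cheek 435
[[-7.7, -6.1, -0.4, 4.8, 6.2], [75.5, 76.7, 81.2, 85.8, 87.1]] [ 0.00829468 -1.1706272 ]
bracket 5532 [177.49110544 178.59938471 179.66935464] [ -9.2736343  -30.62381695] [89.50604076 76.82949959]
```

View pics/w2.png

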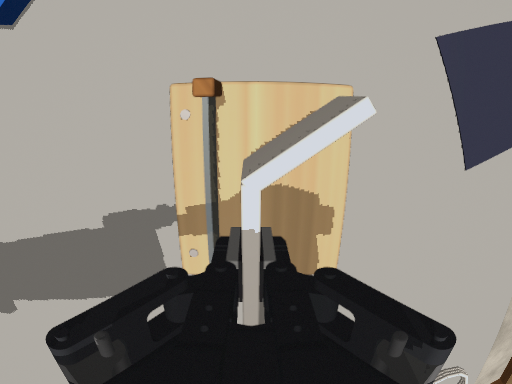

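The jig's tinted sheet is at column 212 and the held bracket's wall at column 250, parallel to it. Next I'll check how far the finger links reach down beside the wall.

```bash
python3 - <<'E'
from h import *
z=np.load("w2.npz");W=z["W"];im=z["im"];d=z["d"];p,R,_=pose()
T=R.inv().apply(W.reshape(-1,3)-p)*1000;m=(d.ravel()>0)&(im.max(2).ravel()<80)&(T[:,2]<85)
T=T[m]
for a in range(-80,80,8):
    q=T[(T[:,1]>=a)&(T[:,1]<a+8)];print(a,len(q),np.percentile(q[:,2],[2,50,99]).round() if len(q) else '')
J2=np.array([.5244,.0007]);JY=np.radians(-10.4);JX=np.array([np.cos(JY),np.sin(JY)]);JV=np.array([-JX[1],JX[0]])
t=J2+.030*JX+.0005*JV;print(t)
plan([*t,.1405],-10.4,-1,5)
E
sed -i 's/J=np.array(\[.5235,-.0005\])/J=np.array([.5244,.0007])/' h.py
```

```text
-80 0 
-72 0 
-64 686 [-23. -19.  -7.]
-56 2044 [-26. -17.   3.]
-48 2959 [-26.  -8.  15.]
-40 2664 [-28.   4.  24.]
-32 2334 [-27.  13.  27.]
-24 1949 [-31. -13.  57.]
-16 3940 [-31.  -9.  64.]
-8 2943 [-26. -10.  62.]
0 3258 [-28.  -9.  64.]
8 3925 [-31.  -9.  64.]
16 1752 [-31. -13.  49.]
24 2296 [-28.  13.  26.]
32 2918 [-28.   2.  23.]
40 2742 [-26. -10.  13.]
48 1858 [-26. -18.   2.]
56 440 [-23. -19.  -8.]
64 0 
72 0 
[ 0.5539974  -0.00422379]
max 0.52
[[0.01,0.01,0.52,-0.01,0.0,0.0,-1.0],[0.02,0.02,0.52,0.0,0.01,0.01,-1.0],[0.01,0.01,0.52,-0.01,0.0,0.0,-1.0],[0.02,0.01,0.52,0.0,0.0,0.01,-1.0],[0.01,0.01,0.52,-0.01,0.01,0.0,-1.0]]
```

jog_arm([
  [[0.01,0.01,0.52,0,0,0,-1],[0.02,0.02,0.52,0,0,0,-1],[0.01,0.01,0.52,0,0,0,-1],[0.02,0.01,0.52,0,0,0,-1],[0.01,0.01,0.52,0,0,0,-1]],
])

```text
time: 5.2
tool_pos: [0.5541, -0.0044, 0.1399]
tcp_rot: [-2.411, -2.013, 0.004]
wrist_force: [-0.8, 0.0, -0.3]
width: 0.083
grip_force: 39.2
```

jog_arm([
  [[0,0,0.02,0,0,0,-1],[0,0,0.02,0,0,0,-1],[0,0,0,0,0,0,-1],[0,0,0,0,0,0,-1],[0,0,0,0,0,0,-1]],
])

```text
time: 5.62
tool_pos: [0.5543, -0.0051, 0.1396]
tcp_rot: [-2.412, -2.012, 0.004]
wrist_force: [-1.1, -0.3, -0.8]
width: 0.089
grip_force: 41.0
```

```bash
python3 -c "
from h import *
yaw();print(jl(pose()[0]))"
```

```text
tcp [ 0.5543 -0.0051  0.1396] yaw -10.34 z [-0.002 -0.001 -1.   ] t 5.6167 w 0.089 F [-1.1 -0.3 -0.8] g 41.0
[30.42132535 -0.29763963]
```

jog_arm([
  [[0,0,0.03,0,0,0,-1],[0,0,0.01,0,0,0,-1],[0,0,0,0,0,0,-0.6],[0,0,0,0,0,0,-0.6],[0,0,0,0,0,0,-0.6]],
])

```text
time: 6.03
tool_pos: [0.5543, -0.0054, 0.1382]
tcp_rot: [-2.413, -2.011, 0.004]
wrist_force: [0.9, 0.1, -0.2]
width: 0.205
grip_force: 0.0
```

jog_arm([
  [[0,0,-0.2,0,0,0,-0.6],[0,0,-0.5,0,0,0,-0.6],[0,0,-0.8,0,0,0,-0.6],[0,0,-0.8,0,0,0,-0.6],[0,0,0,0,0,0,-0.6]],
])

```text
time: 6.45
tool_pos: [0.5576, -0.0054, 0.213]
tcp_rot: [2.409, 2.008, 0.006]
wrist_force: [1.1, 0.0, 0.6]
width: 0.201
grip_force: 0.0
```

jog_arm([
  [[0,0.7,0,0,0,0,-1],[0,0.7,0,0,0,0,-1],[0,0,0,0,0,0,-1],[0,0,0,0,0,0,-1],[0,0,0,0,0,0,-1]],
])

```text
time: 6.87
tool_pos: [0.5951, -0.0127, 0.2065]
tcp_rot: [-2.411, -2.01, 0.006]
wrist_force: [-1.4, -0.2, -0.8]
width: 0.001
grip_force: 0.0
```

Run:
```python
from h import *
yaw();print(jl(pose()[0]));im,d,W=wcloud("w3");L=jl(W);z=W[...,2]*1000
m=(d>0)&(z>92)&(z<104)&(im.min(2)>95)&(L[...,0]>8);A=L[m];print(len(A),np.percentile(A,[1,50,99],axis=0))
q=A[A[:,0]<45];q=A[(abs(A[:,1])<35)];print(np.polyfit(q[:,1],q[:,0],1),q.min(0),q.max(0))
```

```text
tcp [ 0.5951 -0.0127  0.2065] yaw -10.36 z [-0.004 -0.001 -1.   ] t 6.8667 w 0.001 F [-1.4 -0.2 -0.8] g 0.0
[71.92871988 -0.42551403]
2783 [[ 26.07649202 -71.62329719]
 [ 33.55022754  33.55030825]
 [ 75.90902852  73.83699744]]
[-3.69011625e-03  3.00720407e+01] [ 25.54081647 -34.95711392] [34.18058418 34.94803996]
```

View pics/w3.png

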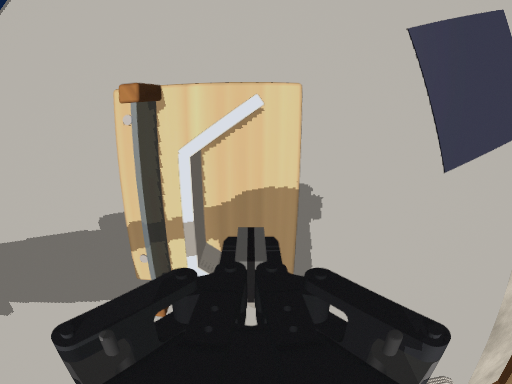

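The bracket stands upright and square on the ledge (corner at (185,155)), about 26 mm off the sheet and centred. I'll push it home with the shut fingertips held low, tool tilted 6° so the tips lead.

jog_arm([
  [[0,0,0,1,0,0,-1],[0,0.08,0.73,0,0,0,-1],[0,0.08,0.73,0,0,0,-1],[0,0.08,0.73,0,0,0,-1],[0,0,0,0,0,0,-1]],
])

```text
time: 7.33
tool_pos: [0.5917, -0.0125, 0.1359]
tcp_rot: [-2.344, -1.954, 0.118]
wrist_force: [-1.7, -0.0, -0.8]
width: 0.001
grip_force: 0.0
```

jog_arm([
  [[0,-0.1,0.01,0,0,0,-1],[0,-0.1,0.01,0,0,0,-1],[0,-0.1,0.01,0,0,0,-1],[0,-0.1,0.01,0,0,0,-1],[0,-0.1,0.01,0,0,0,-1]],
])

```text
time: 7.75
tool_pos: [0.5813, -0.0101, 0.1424]
tcp_rot: [-2.35, -1.96, 0.105]
wrist_force: [0.3, 0.9, 0.8]
width: -0.002
grip_force: 0.0
```

```bash
cat >> h.py <<'E'
def chk(name):
    yaw();print("tcp local",jl(pose()[0]).round(1),"force x",(pose()[2]["wrist_force"][:2]@JX).round(1))
    im,d,W=wcloud(name);L=jl(W);z=W[...,2]*1000
    m=(d>0)&(z>92)&(z<106)&(im.min(2)>95)&(L[...,0]>0)&(abs(L[...,1])<80);A=L[m]
    q=A[(abs(A[:,1])<38)&(A[:,0]<45)];print(len(A),"y",np.percentile(A[:,1],[.5,99.5]).round(1),"wall",len(q),np.polyfit(q[:,1],q[:,0],1).round(3) if len(q)>5 else '',np.percentile(q[:,0],[2,98]).round(1) if len(q) else '')
E
python3 -c "
from h import *
chk('w4')"
```

```text
tcp [ 0.5813 -0.0101  0.1424] yaw -10.37 z [-0.103  0.017 -0.994] t 7.75 w -0.002 F [0.3 0.9 0.8] g 0.0
tcp local [57.9 -0.4] force x 0.1
4759 y [-3.7 75.2] wall 1586 [ 0.047 27.932] [ 0.2 33.8]
```

jog_arm([
  [[0,-0.13,0.01,0,0,0,-1],[0,-0.13,0.01,0,0,0,-1],[0,-0.13,0.02,0,0,0,-1],[0,-0.13,0.02,0,0,0,-1],[0,-0.13,0.02,0,0,0,-1]],
])

```text
time: 8.22
tool_pos: [0.5613, -0.0066, 0.1407]
tcp_rot: [-2.349, -1.958, 0.107]
wrist_force: [0.8, -0.7, 1.4]
width: 0.002
grip_force: 0.3
```

```bash
python3 -c "
from h import *
chk('w5')
z=np.load('w5.npz');L=jl(z['W']);im=z['im'];q=(im.min(2)>140)&(z['W'][...,2]>.092)&(z['W'][...,2]<.106)&(abs(L[...,1])<80);A=L[q];print(len(A),np.percentile(A,[1,50,99],axis=0).round(1))
B=A[(A[:,1]>5)&(A[:,1]<38)];print(np.polyfit(B[:,1],B[:,0],1) if len(B)>5 else '')
"
```

```text
tcp [ 0.5613 -0.0066  0.1407] yaw -10.37 z [-0.105  0.018 -0.994] t 8.2167 w 0.002 F [ 0.8 -0.7  1.4] g 0.3
tcp local [37.6 -0.5] force x 0.9
4972 y [-1.5 75.2] wall 1598 [-0.035 14.174] [ 0.3 31.1]
4573 [[ 9.7 -0.2]
 [26.  49.8]
 [59.8 74.4]]
[-3.63022205e-03  1.34865268e+01]
```

jog_arm([
  [[0,-0.08,0.01,0,0,0,-1],[0,-0.08,0.01,0,0,0,-1],[0,-0.08,0.01,0,0,0,-1],[0,-0.08,0.01,0,0,0,-1],[0,0,0,0,0,0,-1]],
])

```text
time: 8.68
tool_pos: [0.5526, -0.005, 0.1407]
tcp_rot: [-2.35, -1.96, 0.105]
wrist_force: [3.1, -1.0, -0.8]
width: -0.003
grip_force: 1.5
```

```bash
cat >> h.py <<'E'
def br(n):
    z=np.load(n+'.npz');L=jl(z['W']);im=z['im'];q=(im.min(2)>140)&(z['W'][...,2]>.092)&(z['W'][...,2]<.106)&(abs(L[...,1])<80);A=L[q];print(len(A),np.percentile(A,[1,50,99],axis=0).round(1).tolist())
    B=A[(A[:,1]>5)&(A[:,1]<38)];print("wall",np.polyfit(B[:,1],B[:,0],1).round(3) if len(B)>5 else '')
E
python3 -c "
from h import *
chk('w6');br('w6')
"
```

```text
tcp [ 0.5526 -0.005   0.1407] yaw -10.37 z [-0.104  0.017 -0.994] t 8.6833 w -0.003 F [ 3.1 -1.  -0.8] g 1.5
tcp local [28.8 -0.5] force x 3.3
5050 y [-1.5 75.2] wall 1637 [-0.029  5.496] [ 0.2 20.8]
4583 [[1.0, 0.1], [17.3, 49.7], [51.1, 74.4]]
wall [-0.005  4.849]
```

jog_arm([
  [[0,-0.05,0,0,0,0,-1],[0,-0.03,0,0,0,0,-1],[0,0,0,0,0,0,-1],[0,0,0,0,0,0,-1],[0,0,0,0,0,0,-1]],
])

```text
time: 9.15
tool_pos: [0.5522, -0.0049, 0.1411]
tcp_rot: [-2.353, -1.961, 0.101]
wrist_force: [7.6, -1.0, -5.4]
width: -0.001
grip_force: 4.1
```

jog_arm([
  [[0,0.3,-0.02,0,0,0,-1],[0,0.5,-0.05,0,0,0,-1],[0,0,0,0,0,0,-1],[0,0,0,0,0,0,-1],[0,0,0,0,0,0,-1]],
])

```text
time: 9.57
tool_pos: [0.5726, -0.0087, 0.1398]
tcp_rot: [-2.348, -1.957, 0.11]
wrist_force: [0.3, -0.0, -0.4]
width: 0.001
grip_force: 0.0
```

```bash
python3 -c "
from h import *
chk('w7');br('w7')
"
```

```text
tcp [ 0.5726 -0.0087  0.1398] yaw -10.38 z [-0.108  0.018 -0.994] t 9.5667 w 0.001 F [ 0.3 -0.  -0.4] g 0.0
tcp local [49.1 -0.6] force x 0.3
4649 y [-26.1  75. ] wall 1516 [-0.007  5.52 ] [0.2 8.9]
4288 [[1.3, -2.8], [18.9, 50.6], [51.6, 74.3]]
wall [2.000e-03 4.954e+00]
```

```bash
sed -i 's/J=np.array(\[.5244,.0007\])/J=np.array([.5253,.0005])/' h.py; python3 -c "
from h import *
p=pose()[0]
a=plan([p[0]+.01,p[1],.25],-10.4,-1,5)
plan([.448,-.315,.28],13,1,15,a)"
```

```text
max 0.74
[[0.01,-0.02,-0.74,-0.21,0.0,0.0,-1.0],[0.01,0.01,-0.73,-0.21,0.01,0.0,-1.0],[0.01,0.01,-0.74,-0.21,0.0,0.0,-1.0],[0.01,0.04,-0.74,-0.21,0.0,0.0,-1.0],[0.02,0.05,-0.73,-0.21,0.01,0.01,-1.0]]
max 0.72
[[-0.72,-0.17,-0.07,0.0,0.0,-0.26,1.0],[-0.72,-0.19,-0.06,0.0,0.0,-0.26,1.0],[-0.72,-0.21,-0.07,0.0,0.0,-0.26,1.0],[-0.7,-0.23,-0.07,0.0,0.0,-0.26,1.0],[-0.7,-0.25,-0.07,0.0,0.0,-0.26,1.0]]
[[-0.7,-0.27,-0.06,0.0,0.0,-0.26,1.0],[-0.69,-0.28,-0.07,0.0,0.0,-0.26,1.0],[-0.67,-0.31,-0.07,0.0,0.0,-0.26,1.0],[-0.67,-0.32,-0.06,0.0,0.0,-0.26,1.0],[-0.66,-0.34,-0.07,0.0,0.0,-0.26,1.0]]
[[-0.66,-0.36,-0.07,0.0,0.0,-0.26,1.0],[-0.64,-0.38,-0.07,0.0,0.0,-0.26,1.0],[-0.63,-0.39,-0.06,0.0,0.0,-0.26,1.0],[-0.62,-0.42,-0.07,0.0,0.0,-0.26,1.0],[-0.61,-0.42,-0.07,0.01,0.0,-0.26,1.0]]
```

jog_arm([
  [[0.01,0,-0.74,-0.21,0,0,-1],[0.01,0.01,-0.73,-0.21,0,0,-1],[0.01,0.01,-0.74,-0.21,0,0,-1],[0.01,0.04,-0.74,-0.21,0,0,-1],[0.02,0.05,-0.73,-0.21,0,0,-1]],
])

```text
time: 10.03
tool_pos: [0.583, -0.0086, 0.251]
tcp_rot: [2.411, 2.01, -0.0]
wrist_force: [-0.3, 0.4, 0.1]
width: 0.0
grip_force: 0.0
```

jog_arm([
  [[-0.72,-0.17,-0.07,0,0,-0.26,1],[-0.72,-0.19,-0.06,0,0,-0.26,1],[-0.72,-0.21,-0.07,0,0,-0.26,1],[-0.7,-0.23,-0.07,0,0,-0.26,1],[-0.7,-0.25,-0.07,0,0,-0.26,1]],
])

```text
time: 10.45
tool_pos: [0.5377, -0.1111, 0.2605]
tcp_rot: [2.267, 2.172, -0.001]
wrist_force: [0.4, -0.0, -0.2]
width: 0.705
grip_force: 0.0
```

jog_arm([
  [[-0.7,-0.27,-0.06,0,0,-0.26,1],[-0.69,-0.28,-0.07,0,0,-0.26,1],[-0.67,-0.31,-0.07,0,0,-0.26,1],[-0.67,-0.32,-0.06,0,0,-0.26,1],[-0.66,-0.34,-0.07,0,0,-0.26,1]],
])

```text
time: 10.87
tool_pos: [0.4931, -0.2133, 0.2704]
tcp_rot: [2.115, 2.321, -0.001]
wrist_force: [0.5, 0.6, 1.5]
width: 1.002
grip_force: 0.0
```

jog_arm([
  [[-0.66,-0.36,-0.07,0,0,-0.26,1],[-0.64,-0.38,-0.07,0,0,-0.26,1],[-0.63,-0.39,-0.06,0,0,-0.26,1],[-0.62,-0.42,-0.07,0,0,-0.26,1],[-0.61,-0.42,-0.07,0,0,-0.26,1]],
])

```text
time: 11.28
tool_pos: [0.4484, -0.3156, 0.2807]
tcp_rot: [1.952, 2.459, -0.0]
wrist_force: [0.1, -0.2, -0.6]
width: 0.999
grip_force: 0.0
```

jog_arm([
  [[0,0,0,0,0,0,1],[0,0,0,0,0,0,1],[0,0,0,0,0,0,1],[0,0,0,0,0,0,1],[0,0,0,0,0,0,1]],
])

```text
time: 11.7
tool_pos: [0.4499, -0.3143, 0.2807]
tcp_rot: [1.952, 2.458, -0.0]
wrist_force: [0.8, -1.2, -0.2]
width: 0.999
grip_force: 0.0
```

Run:
```python
from h import *
yaw();im,d,W=wcloud("w8");z=W[...,2]*1000;ok=d>0
near=ok&(abs(W[...,0]-.448)<.09)&(abs(W[...,1]+.31)<.11)
b=near&(abs(z-80)<4)&(im[...,2]>im[...,0]+25);print("board",b.sum(),rect(W[b]))
c=near&(z>104)&(z<150)&(im.max(2)<110);P=W[c];print("clip",len(P),rect(P),np.percentile(P[:,2],[1,50,99]))
for lo,hi in((105,112),(112,120),(120,128),(128,145)):
    q=W[c&(z>lo)&(z<hi)];print(lo,len(q),rect(q))
```

```text
tcp [ 0.4499 -0.3143  0.2807] yaw 13.1 z [ 0.002 -0.002 -1.   ] t 11.7 w 0.999 F [ 0.8 -1.2 -0.2] g 0.0
board 1148 (array([ 446.3, -289.3]), array([ 18.9, 109. ]), 12.6)
clip 1042 (array([ 449.2, -317.9]), array([54.5, 24.1]), 12.2) [0.10459893 0.12560951 0.13762997]
105 163 (array([ 449. , -318.1]), array([38.5, 24. ]), 12.4)
112 202 (array([ 449., -318.]), array([40.8, 23.8]), 12.4)
120 210 (array([ 449.4, -317.8]), array([47.9, 23.8]), 12.5)
128 452 (array([ 449.2, -317.9]), array([54.6, 23.9]), 12.5)
```

View pics/w8.png

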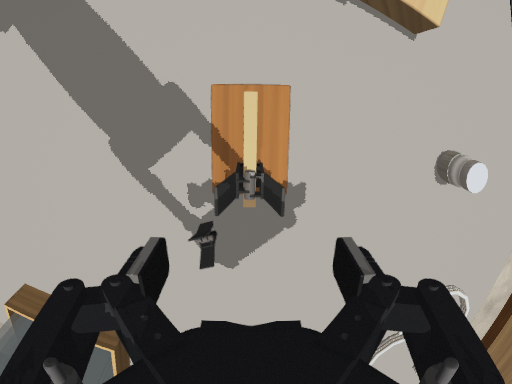

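The large clip's levers are at (250,190), open along the finger line; the small look-alike stands clear at (205,240) and the jar at (470,175). Clip: (449.1, −318.0), yaw 12.5°. Descending on it.

```bash
python3 -c "
from h import *
plan([.4491,-.318,.181],12.5,1,5)"
```

```text
max 0.67
[[-0.02,-0.01,0.66,0.0,0.0,0.02,1.0],[-0.02,-0.01,0.67,0.01,0.01,0.02,1.0],[-0.02,-0.02,0.66,0.0,0.0,0.02,1.0],[-0.02,-0.01,0.67,0.0,0.01,0.02,1.0],[-0.03,-0.01,0.66,0.0,0.0,0.02,1.0]]
```

jog_arm([
  [[-0.02,-0.01,0.66,0,0,0.02,1],[-0.02,-0.01,0.67,0,0,0.02,1],[-0.02,-0.02,0.66,0,0,0.02,1],[-0.02,-0.01,0.67,0,0,0.02,1],[-0.03,-0.01,0.66,0,0,0.02,1]],
])

```text
time: 12.17
tool_pos: [0.4493, -0.3185, 0.1805]
tcp_rot: [1.964, 2.447, -0.0]
wrist_force: [-0.4, 0.3, 0.6]
width: 1.002
grip_force: 0.0
```

jog_arm([
  [[0,0,0,0,0,0,0.5],[0,0,0,0,0,0,0.2],[0,0,0,0,0,0,0],[0,0,0,0,0,0,-0.2],[0,0,0,0,0,0,-0.5]],
], force=50)

```text
time: 12.58
tool_pos: [0.4507, -0.3205, 0.1854]
tcp_rot: [1.962, 2.443, -0.001]
wrist_force: [-9.3, 3.0, 12.6]
width: 0.31
grip_force: 51.5
```

jog_arm([
  [[0,0,0,0,0,0,-0.5],[0,0,0,0,0,0,-0.5],[0,0,0,0,0,0,-0.5],[0,0,0,0,0,0,-0.5],[0,0,0,0,0,0,-0.5]],
])

```text
time: 13.0
tool_pos: [0.4507, -0.3208, 0.1855]
tcp_rot: [1.961, 2.442, -0.001]
wrist_force: [-1.6, 0.8, 8.8]
width: 0.307
grip_force: 51.5
```

Run:
```python
from h import *
yaw();im,d,W=wcloud("w9")
cv2.imwrite("pics/w9c.png",cv2.resize(im[120:340,120:390],None,fx=2.5,fy=2.5))
```

```text
tcp [ 0.4507 -0.3208  0.1855] yaw 12.45 z [ 0.007 -0.007 -1.   ] t 13.0 w 0.307 F [-1.6  0.8  8.8] g 51.5
```

View pics/w9c.png

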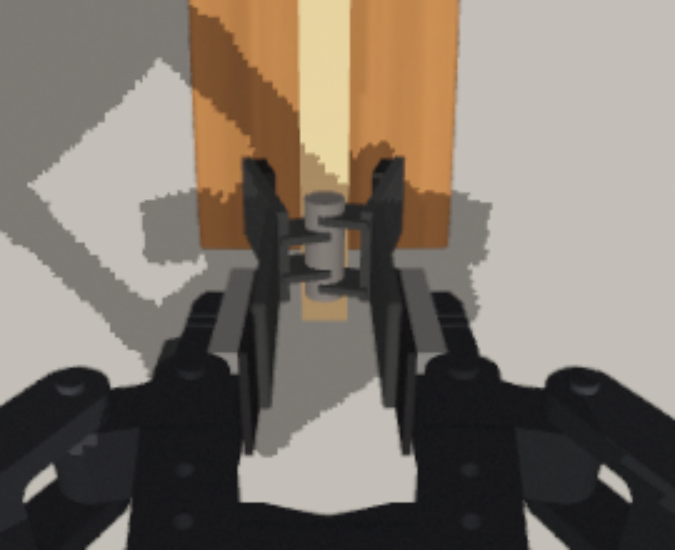

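The clip is fully squeezed, with its levers parallel between the pads and the pin at (325,245) over the board edge. I'll lift it and measure the pin relative to the tool.

jog_arm([
  [[0,0,-0.3,0,0,0,-0.5],[0,0,-0.7,0,0,0,-0.5],[0,0,-0.9,0,0,0,-0.5],[0,0,-0.9,0,0,0,-0.5],[0,0,0,0,0,0,-0.5]],
])

```text
time: 13.47
tool_pos: [0.4515, -0.3211, 0.2732]
tcp_rot: [1.958, 2.437, -0.0]
wrist_force: [1.4, -0.6, 0.8]
width: 0.309
grip_force: 50.3
```

jog_arm([
  [[0,0,0,0,0,0,-0.5],[0,0,0,0,0,0,-0.5],[0,0,0,0,0,0,-0.5],[0,0,0,0,0,0,-0.5],[0,0,0,0,0,0,-0.5]],
])

```text
time: 13.88
tool_pos: [0.4482, -0.3185, 0.2639]
tcp_rot: [1.967, 2.449, -0.0]
wrist_force: [-0.7, -0.1, -0.7]
width: 0.311
grip_force: 50.3
```

Run:
```python
from h import *
yaw();p,R,_=pose();im,d,W=wcloud("w10")
T=R.inv().apply(W.reshape(-1,3)-p).reshape(W.shape)*1000
for nm in("w9","w10"):
    if nm=="w9":
        zz=np.load("w9.npz");
        continue
    v0,v1,u0,u1=198,238,242,258
    t=T[v0:v1,u0:u1];print(im[v0:v1:5,250].tolist());print("col250 tool xyz",T[195:245:3,250].round(1).tolist())
    m=(T[...,2]>80)&(T[...,2]<110)&(abs(T[...,1])<9)&(abs(T[...,0])<25)&(d>0);print("pin",m.sum(),np.percentile(T[m],[2,50,98],axis=0).round(1))
    l=(T[...,2]>35)&(T[...,2]<80)&(abs(T[...,1])<14)&(abs(T[...,0])<25)&(d>0);print("lev",l.sum(),np.percentile(T[l],[2,50,98],axis=0).round(1))
```

```text
tcp [ 0.4482 -0.3185  0.2639] yaw 12.44 z [ 0.    -0.001 -1.   ] t 13.8833 w 0.311 F [-0.7 -0.1 -0.7] g 50.3
[[72, 76, 80], [115, 120, 126], [55, 56, 57], [62, 64, 65], [114, 119, 125], [114, 119, 125], [41, 41, 42], [92, 96, 100]]
col250 tool xyz [[-11.6, -1.2, 184.9], [14.4, -1.0, 102.5], [15.0, -1.0, 95.5], [12.7, -1.0, 96.6], [12.0, -1.0, 93.4], [10.1, -1.0, 93.4], [7.7, -1.0, 94.6], [5.8, -1.0, 94.5], [3.6, -1.0, 95.1], [1.5, -1.0, 95.4], [-0.9, -1.0, 96.1], [-2.1, -1.0, 94.4], [-4.3, -1.0, 94.8], [-6.3, -1.0, 94.6], [-8.5, -1.0, 94.8], [-10.8, -1.0, 95.2], [-103.0, -1.3, 264.4]]
pin 1062 [[-10.6  -8.4  92. ]
 [  3.4  -0.4  96.1]
 [ 14.9   8.7 104.3]]
lev 1500 [[-10.1 -13.9  35.2]
 [  4.8  10.1  49.4]
 [ 13.2  13.7  77.9]]
```

```bash
python3 -c "
from h import *
print(w(2,-1.8))
a=plan([*w(2,-1.8),.285],-10.4,-.5,15)
plan([*w(2,-1.8),.208],-10.4,-.5,5,a)"
```

```text
[ 0.52694221 -0.00163147]
max 0.72
[[0.65,0.32,-0.05,0.0,0.0,0.25,-0.5],[0.66,0.31,-0.04,0.0,0.0,0.26,-0.5],[0.67,0.29,-0.05,0.0,0.0,0.25,-0.5],[0.67,0.26,-0.05,0.0,0.0,0.26,-0.5],[0.68,0.26,-0.04,0.0,0.0,0.25,-0.5]]
[[0.69,0.23,-0.05,0.0,0.0,0.25,-0.5],[0.69,0.21,-0.05,0.0,0.0,0.26,-0.5],[0.7,0.2,-0.05,0.0,0.0,0.25,-0.5],[0.7,0.18,-0.04,0.0,0.0,0.25,-0.5],[0.71,0.16,-0.05,0.0,0.0,0.26,-0.5]]
[[0.71,0.14,-0.05,0.0,0.01,0.25,-0.5],[0.72,0.12,-0.04,0.0,0.0,0.26,-0.5],[0.72,0.1,-0.05,0.0,0.0,0.25,-0.5],[0.72,0.09,-0.04,0.0,0.0,0.25,-0.5],[0.72,0.06,-0.05,0.01,0.0,0.26,-0.5]]
max 0.52
[[0.0,0.0,0.51,0.0,0.0,0.0,-0.5],[0.0,0.0,0.52,0.0,0.0,0.0,-0.5],[0.0,0.0,0.51,0.0,0.0,0.0,-0.5],[0.0,0.0,0.51,0.0,0.0,0.0,-0.5],[0.0,0.0,0.52,0.0,0.0,0.0,-0.5]]
```

jog_arm([
  [[0.65,0.32,-0.05,0,0,0.25,-0.5],[0.66,0.31,-0.04,0,0,0.26,-0.5],[0.67,0.29,-0.05,0,0,0.25,-0.5],[0.67,0.26,-0.05,0,0,0.26,-0.5],[0.68,0.26,-0.04,0,0,0.25,-0.5]],
])

```text
time: 14.35
tool_pos: [0.4749, -0.2124, 0.2715]
tcp_rot: [2.127, 2.309, -0.001]
wrist_force: [0.6, -1.0, -0.7]
width: 0.309
grip_force: 50.3
```

jog_arm([
  [[0.69,0.23,-0.05,0,0,0.25,-0.5],[0.69,0.21,-0.05,0,0,0.26,-0.5],[0.7,0.2,-0.05,0,0,0.25,-0.5],[0.7,0.18,-0.04,0,0,0.25,-0.5],[0.71,0.16,-0.05,0,0,0.26,-0.5]],
])

```text
time: 14.77
tool_pos: [0.5011, -0.1066, 0.2786]
tcp_rot: [2.275, 2.163, -0.001]
wrist_force: [-0.0, -0.1, 0.5]
width: 0.315
grip_force: 50.3
```

jog_arm([
  [[0.71,0.14,-0.05,0,0,0.25,-0.5],[0.72,0.12,-0.04,0,0,0.26,-0.5],[0.72,0.1,-0.05,0,0,0.25,-0.5],[0.72,0.09,-0.04,0,0,0.25,-0.5],[0.72,0.06,-0.05,0,0,0.26,-0.5]],
])

```text
time: 15.18
tool_pos: [0.5273, -0.0009, 0.2852]
tcp_rot: [2.413, 2.007, -0.001]
wrist_force: [0.7, 0.2, -2.1]
width: 0.313
grip_force: 50.3
```

jog_arm([
  [[0,0,0,0,0,0,-0.5],[0,0,0,0,0,0,-0.5],[0,0,0,0,0,0,-0.5],[0,0,0,0,0,0,-0.5],[0,0,0,0,0,0,-0.5]],
])

```text
time: 15.6
tool_pos: [0.5271, -0.0029, 0.2855]
tcp_rot: [2.413, 2.007, -0.0]
wrist_force: [0.4, -0.0, -0.8]
width: 0.31
grip_force: 50.3
```

Run:
```python
from h import *
chk("w11");br("w11");p,R,_=pose();z=np.load("w11.npz");im,W,d=z["im"],z["W"],z["d"]
T=R.inv().apply(W.reshape(-1,3)-p).reshape(W.shape)*1000
m=(T[...,2]>90)&(T[...,2]<100)&(abs(T[...,1])<9)&(abs(T[...,0])<25)&(d>0);print("pin",np.percentile(T[m],[2,50,98],axis=0).round(1).tolist(),jl(W[m]).mean(0))
L=jl(W);q=(W[...,2]>.09)&(W[...,2]<.104)&(L[...,1]>25)&(L[...,1]<60)&(abs(L[...,0])<25)&(d>0)&(L[...,1]<40)
print("sheet+wall x", np.percentile(L[q][:,0],[1,50,99]),q.sum())
cv2.imwrite("pics/w11c.png",cv2.resize(im[60:340,110:400],None,fx=2,fy=2))
```

```text
tcp [ 0.5271 -0.0029  0.2855] yaw -10.48 z [ 0.002 -0.002 -1.   ] t 15.6 w 0.31 F [ 0.4 -0.  -0.8] g 50.3
tcp local [ 2.4 -3. ] force x 0.4
1239 y [-45.6  74.4] wall 531 [-2.000e-03  3.692e+00] [0.1 7.3]
1378 [[-4.2, -44.5], [6.3, 42.5], [49.8, 73.4]]
wall [-0.044  3.358]
pin [[-11.0, -8.2, 92.0], [2.0, -0.2, 95.9], [14.4, 8.8, 99.5]] [ 2.76642911 -0.96024647]
sheet+wall x [-4.18666264  1.89369501  7.93533501] 246
```

View pics/w11c.png

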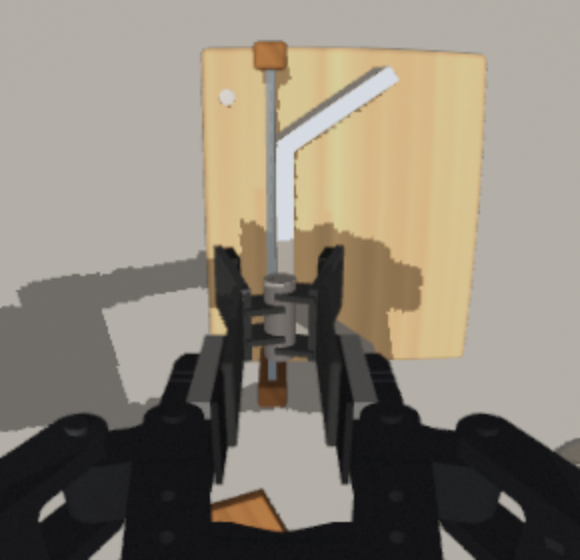

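The bracket is flush with the sheet (joint at (283,200)), and the open clip's pin at (280,310) is centred over both. Lowering it.

jog_arm([
  [[0.02,-0.02,0.51,0,0,0,-0.5],[0.01,0,0.52,0,0,0,-0.5],[0,0,0.52,0,0,0,-0.5],[0,0,0.52,0,0,0,-0.5],[0,0,0.51,0,0,0,-0.5]],
])

```text
time: 16.07
tool_pos: [0.527, -0.0019, 0.2078]
tcp_rot: [2.412, 2.007, 0.001]
wrist_force: [1.2, -0.4, -1.8]
width: 0.306
grip_force: 50.3
```

jog_arm([
  [[0,0,0,0,0,0,-0.5],[0,0,0,0,0,0,-0.5],[0,0,0,0,0,0,-0.5],[0,0,0,0,0,0,-0.5],[0,0,0,0,0,0,-0.5]],
])

```text
time: 16.48
tool_pos: [0.5275, -0.0014, 0.2092]
tcp_rot: [2.411, 2.008, 0.002]
wrist_force: [-1.5, -0.3, -0.8]
width: 0.309
grip_force: 50.2
```

```bash
python3 -c "
from h import *
chk('w12');br('w12')"
```

```text
tcp [ 0.5275 -0.0014  0.2092] yaw -10.44 z [ 0.003 -0.002 -1.   ] t 16.4833 w 0.309 F [-1.5 -0.3 -0.8] g 50.2
tcp local [ 2.5 -1.4] force x -1.4
2459 y [-54.6  75.2] wall 801 [-1.000e-03  3.946e+00] [0.1 7.7]
2471 [[-4.5, -51.4], [7.7, 45.5], [49.6, 73.9]]
wall [-0.037  4.48 ]
```

No stray contact forces and the bracket hasn't moved. I'll open the gripper gradually.

jog_arm([
  [[0,0,0,0,0,0,-0.2],[0,0,0,0,0,0,0],[0,0,0,0,0,0,0.2],[0,0,0,0,0,0,0.4],[0,0,0,0,0,0,0.6]],
])

```text
time: 16.95
tool_pos: [0.5272, -0.0012, 0.2086]
tcp_rot: [2.411, 2.008, 0.001]
wrist_force: [0.4, -0.3, 0.7]
width: 0.795
grip_force: 0.0
```

jog_arm([
  [[0,0,0,0,0,0,1],[0,0,0,0,0,0,1],[0,0,0,0,0,0,1],[0,0,0,0,0,0,1],[0,0,0,0,0,0,1]],
])

```text
time: 17.37
tool_pos: [0.5271, -0.0012, 0.2084]
tcp_rot: [2.412, 2.009, 0.0]
wrist_force: [-0.2, 0.2, -0.3]
width: 1.004
grip_force: 0.0
```

jog_arm([
  [[0,0,-0.3,0,0,0,1],[0,0,-0.7,0,0,0,1],[0,0,-0.9,0,0,0,1],[0,0,-0.9,0,0,0,1],[0,0,-0.5,0,0,0,1]],
])

```text
time: 17.78
tool_pos: [0.5281, -0.001, 0.3116]
tcp_rot: [2.409, 2.006, 0.006]
wrist_force: [0.3, 0.2, 1.1]
width: 1.002
grip_force: 0.0
```

jog_arm([
  [[0,0,0,0,0,0,1],[0,0,0,0,0,0,1],[0,0,0,0,0,0,1],[0,0,0,0,0,0,1],[0,0,0,0,0,0,1]],
])

```text
time: 18.2
tool_pos: [0.5261, -0.0009, 0.3057]
tcp_rot: [2.413, 2.01, -0.003]
wrist_force: [0.4, 0.5, -0.5]
width: 1.001
grip_force: 0.0
```

Run:
```python
from h import *
chk("w13");br("w13");z=np.load("w13.npz");im,W,d=z["im"],z["W"],z["d"];L=jl(W);h=W[...,2]*1000
c=(d>0)&(im.max(2)<110)&(h>112)&(h<175)&(abs(L[...,0])<50)&(abs(L[...,1])<25)
for a,b in((112,120),(120,130),(130,140),(140,150),(150,165)):
    q=L[c&(h>a)&(h<b)];print(a,len(q),np.percentile(q,[2,98],axis=0).round(1).tolist() if len(q) else '')
cv2.imwrite("pics/w13c.png",cv2.resize(im[60:340,110:400],None,fx=2,fy=2))
```

```text
tcp [ 0.5261 -0.0009  0.3057] yaw -10.42 z [-0.001 -0.002 -1.   ] t 18.2 w 1.001 F [ 0.4  0.5 -0.5] g 0.0
tcp local [ 1.  -1.3] force x 0.3
1328 y [-75.3  75.2] wall 335 [1.000e-03 3.963e+00] [0.9 7.5]
1125 [[-3.7, -70.2], [12.9, 39.0], [50.1, 74.1]]
wall [0.    3.247]
112 131 [[-10.8, -12.1], [14.4, 13.1]]
120 536 [[-13.1, -11.7], [16.6, 11.8]]
130 225 [[-16.0, -10.9], [19.7, 11.7]]
140 258 [[-19.0, -11.7], [22.3, 11.5]]
150 603 [[-25.1, -11.7], [28.5, 11.4]]
```

View pics/w13c.png

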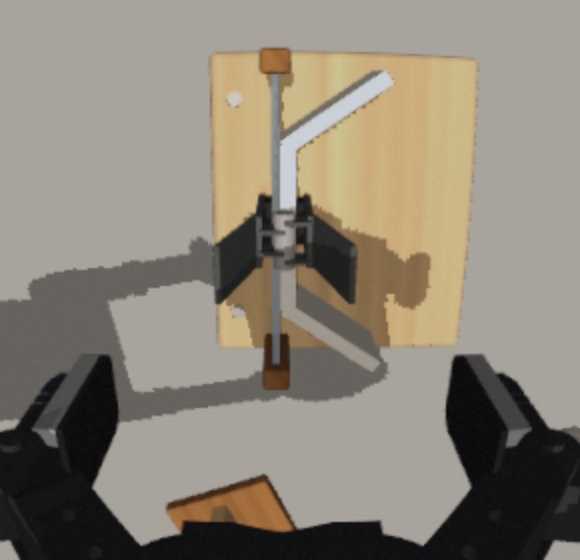

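The clip is upright and closed over bracket and sheet (pin at (284,230), levers symmetric, 54 mm over the tips). The bracket is flush and the gripper is clear of everything, so I'm handing in.

```bash
python3 -c "
from workcell import bot
print(bot.finish_job())"
```

```text
the job is handed in; nothing more can be done
None
```

The bracket stands flush and centred against the visor sheet, held by the closed spring clip. The multitool and glue jar were not touched, and the job was handed in at about 18 s; the hand-in reported no pass or fail.

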